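Level the tilting painting stand and lock it with the click wrench

TASK

Press the raised tilt plate of the examination stand down by its blue tab until it lies level on its stops, then tighten its lock bolt by swinging the red wrench handle clockwise (seen from above) until the wrench clicks, that is, until the handle visibly kinks at its breakaway joint; stop there, do not over-tighten, and let go. Do not touch the little painting clipped to the plate, and leave the jars and the other things on the bench standing where they are.

Things in the scene. Friction and masses are not known exactly. Their poses are not given: they have to be found in the camera images.
- stand: Tilting examination stand, fixed to the bench: grey base slab 210 mm (its x) by 280 mm (its y) by 12 mm, its y from -150 to +130 mm. Origin on the bench surface, z up. The hinge of its tilt plate runs along the stand's x axis at y = -85 mm, height 60 mm. On its -y side, beyond the hinge, stands a dark steel clamp block 56 x 46 mm, 52 mm high, with the lock bolt and its wrench on top.
- press_tab (a point): Middle of the top face of the ribbed blue press tab, 70 mm (along the hinge) by 55 mm, on the free (+y) edge of the tilt plate, 180 mm from the hinge line. Carried by the plate; frame axes are those of the stand when level. With the plate level it is at stand x = 0, y = +95 mm, height 70 mm. Clear of the painting by 20 mm.
- tilt_plate (a joint): Angle (rad) of the aluminium tilt plate, 150 x 155 x 8 mm: 0 = level, lying on two fixed stops, and larger = its tab edge raised (at most 0.5). It turns about the stand's x axis. Springs push it up and a stiff friction hinge holds it wherever it is left, so it stays level after release; pressing the tab down takes 5 to 10 N.
- painting: Small painted wood panel, 110 (x) x 100 (y) x 10 mm, clipped to the middle of the tilt plate with brass clips. Origin at the centre of its underside, z out of the plate, y towards the press tab. It must not be touched.
- stand_bolt_axis (a point): Point on the upright axis of the lock bolt at the mid height of the wrench handle (65 mm above the bench); stand x = 0, y = -120 mm. Does not move on the stand.
- handle_grip (a point): Middle of the red grip of the click-type wrench, which sits permanently on the lock bolt. The grip is a level bar 24 mm wide, 24 mm high and 78 mm long, its centre 65 mm above the bench; this point is on its centre line, 125 mm from the bolt axis while the handle is straight (the grip's end is at 164 mm). Frame x runs outwards along the grip, z up. Turning the handle clockwise seen from above tightens the bolt.
- lock_bolt (a joint): Turn of the lock bolt (rad), growing clockwise seen from above (tightening). At 0 the wrench points to 80 degrees clockwise from the stand's +x axis (roughly the stand's -y). It starts between 0 and 0.2, gets stiffer as it turns (0.75 N m plus 1.0 N m per rad) and stays where it is left. Pushed at the middle of the grip (about 10 N) the wrench gives at about 0.5; further out somewhat earlier, further in somewhat later. Past 0.9 the bolt is over-tightened.
- click_handle (a joint): Kink (rad) of the breakaway joint of the wrench, an upright pivot 32 mm from the bolt axis: 0 = straight, up to 0.35 (its stop), the handle bending clockwise against the head. It gives at a set torque of 0.93 N m about the pivot and stays bent. It has clicked once it is bent by more than 0.12.
- jar_rust: Pigment jar with rust-red contents and a black cap, 48 mm diameter, 85 mm high, standing on the bench near the stand. Origin at the centre of its underside. Bystander.
- jar_orange: Pigment jar with orange contents and a black cap, 48 mm diameter, 85 mm high, standing on the bench near the stand. Origin at the centre of its underside. Bystander.
- jar_brown: Pigment jar with dark brown contents and a black cap, 48 mm diameter, 85 mm high, standing on the bench near the stand. Origin at the centre of its underside. Bystander.
- amber_bottle: Amber glass bottle with a white cap, 64 mm diameter, 130 mm high, standing on the bench. Origin at the centre of its underside. Bystander.
- tub: Round white plastic tub, 90 mm diameter, 55 mm high, on the bench. Origin at the centre of its underside. Bystander.
- dish: White ceramic dish, 100 mm diameter, 28 mm high, on the bench. Origin at the centre of its underside. Bystander.
- brush: Brush 170 mm long lying on the bench. Origin on its underside. Bystander.

How it is judged:
On the way, in this order (a step that is already met when the one before it is completed fails the run):
1. the tilt plate has been pressed down level (within 0.035 rad) and the wrench has not clicked yet (value of joint tilt_plate below 0.035 rad and value of joint click_handle below 0.12 rad), for 0.2 s.
2. the wrench has clicked: its breakaway joint is bent by more than 0.12 rad while the plate is level (value of joint click_handle above 0.12 rad and value of joint tilt_plate below 0.035 rad), for 0.2 s.
At the end, for the whole second after the job is handed in: The tilt plate lies level (within 0.035 rad), the wrench handle is bent at its breakaway joint by more than 0.12 rad, the lock bolt is turned no further than 0.9 rad, and plate, bolt and handle are at rest with nothing touching them (all of step 2 and value of joint lock_bolt below 0.9 rad and velocity of joint tilt_plate between -0.03 and 0.03 rad/s and velocity of joint lock_bolt between -0.03 and 0.03 rad/s and velocity of joint click_handle between -0.03 and 0.03 rad/s).
It fails at once if the painting is touched with more than 2 N (contact force between painting and anything else above 2 N).
It fails at once if the lock bolt is over-tightened (turned past 0.9 rad) (value of joint lock_bolt above 0.9 rad).
It fails at once if a jar, the bottle, the tub, the dish or the brush is moved more than 30 mm (distance of any of jar_rust, jar_orange, jar_brown, amber_bottle, tub, dish, brush from where it was at the start of the episode above 0.03 m).
It fails at once if a jar, the bottle, the tub or the dish is tipped over (more than 0.5 rad) (angle between any of jar_rust, jar_orange, jar_brown, amber_bottle, tub, dish's own z axis and vertical above 0.5 rad).
It also fails if it takes over 48 s, if anything falls off the work surface, if the arm or the gripper's body presses on something with over 40 N, if the wrist force passes 120 N, or if a joint passes its speed limit or range.

ROBOT

A 6-joint arm with a two-finger parallel gripper is mounted at the origin on the work surface. World frame = base frame: x ahead of the robot, y to its left, z up, the work surface at z = 0. Lengths are in m, angles in rad, forces in N, time in s.
With the tool pointing down it reaches from about 0.35 to 0.775 m from the base axis. Payload 5.5 kg.
Tool frame: the origin (TCP) lies between the finger pads; the fingertips stand 8 mm ahead of it and the grasp point (between the pads) lies 11 mm behind it; z points along the fingers, y is the line along which they close (so a half turn about z gives the same grasp; the last joint's range is limited). The gripper opens to 85 mm and grips with 20 to 120 N. Pads are 22 mm wide; open, the fingers measure 114 mm over their backs; the gripper's body (76 mm by 85 mm) begins 54 mm behind the grasp point. The pads swing forward as they close: fully open they stand 13 mm farther back than shut.
Start: joints at [0.971, 0.313, 0.046, 1.304, 0, 1.431], TCP at [0.255, 0.515, 0.239] pointing down, gripper open.
Joint ranges: [-2.76, 2.76], [-0.86, 1.69], [-1.03, 1.26], [-2.2, 2.34], [-1.47, 1.5], [-3.14, 3.14]. Speed limits (rad/s): [2.57, 2.57, 3.14, 3.14, 3.14, 3.14].

INTERFACE

Orientations are given as a unit quaternion [w, x, y, z].
In Python, from workcell import status, vision, job gives the robot as it stands. The module is installed in compiled form; this text tells all that it offers.
- The arm moves only by the tool apply_moves, never from a script. Its argument "moves" is one flat list of numbers, 6 for each row, row after row: the shift along the world's x, y, z in units of 25 mm (1.0 is 25 mm), then the turn, a rotation vector about the world's x, y, z in rad. In form: [x, y, z, rx, ry, rz, x, y, z, rx, ry, rz, ...]. A call has 1 to 20 rows; each row is the pose to reach, as a shift and turn from the pose commanded when the call began; what a row does not reach only later rows make up. A row lasts 1/12 s, in which the tool goes at most 41.7 mm and 7.16 degrees, less where a joint would pass 70% of its speed; a pose out of reach is approached as far as the arm can. A call with a gripper value outside its range is refused whole. "claw" is the opening in per cent of the stroke, from 0 (shut) to 100 (fully open), set as the call begins (left out, the last holds). The fingers move at their own pace and stop on an object; "newtons" is the grip in N (left out, the last holds). Time passes only in rows, so rows that repeat a pose let the fingers close. It gives the time, the measured TCP pose, the force, the opening and the grip force at its end, in the units of the state.
- status.get_state(): the state, without advancing time (a new reading comes with each control period).
- vision.read_camera(name): name is "side" or "top" or "wrist"; returns a dict with "image" (420x560x3 uint8, blue, green, red), "camera_matrix" (3x3 intrinsics, pixels), "camera_from_world" (4x4, takes a point from world to camera coordinates). Camera axes: x right, y down, z forward; pixel columns grow to the right and rows downward; lengths in m; the calibration is good to about 2 mm. A picture is of the moment at which its call begins. There is no depth.
- job.hand_in(): hands the job in; it is judged then, once.
The state is a dict: "clock": time; "joint_pos": joint angles; "qvel": joint speeds; "tau": joint torques, N m; "tcp_pos": TCP position; "orientation": TCP orientation; "wrist_force": force on the tool from outside, world axes, zero at the start; "ft_torque": the same for the moment, N m; "finger_gap": finger opening in m; "grip_force": force on a finger pad.
Only numpy, scipy, OpenCV 4.12 (cv2) and the standard library are available. Lean on these libraries where they do the work, as an engineer would, in place of code of your own. Each camera call takes 0.05 s, during which the arm holds its last target. There are 200 camera calls.

## Working session

There is one attempt and no reset: what is moved stays moved. The work goes in short steps, Python scripts to look and compute and a tool call to move; the robot and the scene stay as the last step left them, time stands still between calls to the robot, and variables do not carry over. Pictures are saved under pics/ and viewed, at most 10 in all, crops included, and the job is handed in when it is done.

Besides the shell and the picture viewer there is one more tool, called after "Request:" as name(argument=value, ...) on one line, values as JSON. apply_moves: Moves the arm, as the interface text tells. Its arguments: {"type":"object","properties":{"moves":{"type":"array","items":{"type":"number"}},"claw":{"type":"number"},"newtons":{"type":"number"}},"required":["moves"]}

```bash
mkdir -p pics; cat > h.py <<'E'
import numpy as np, cv2
from workcell import status, vision, job
def ray(c,u,v):
    K=np.array(c["camera_matrix"]);T=np.array(c["camera_from_world"])
    R=T[:3,:3];o=-R.T@T[:3,3];d=R.T@np.linalg.inv(K)@np.array([u,v,1.]);return o,d
def onz(c,u,v,z):
    o,d=ray(c,u,v);return o+d*(z-o[2])/d[2]
def proj(c,p):
    T=np.array(c["camera_from_world"]);q=np.array(c["camera_matrix"])@(T[:3,:3]@np.array(p)+T[:3,3]);return q[:2]/q[2]
def blob(im,kind):
    h=cv2.cvtColor(im,cv2.COLOR_BGR2HSV);H,S,V=[h[...,i].astype(int) for i in range(3)]
    if kind=="blue": m=(H>95)&(H<130)&(S>110)&(V>50)
    else: m=((H<6)|(H>174))&(S>150)&(V>80)
    m=m.astype(np.uint8)
    n,l,s,c=cv2.connectedComponentsWithStats(m)
    return [(s[i].tolist(),c[i].round(1).tolist(),np.array(cv2.minAreaRect(np.argwhere(l==i)[:,::-1].astype(np.float32))[0]).round(1).tolist(),cv2.boxPoints(cv2.minAreaRect(np.argwhere(l==i)[:,::-1].astype(np.float32))).round(1).tolist()) for i in range(1,n) if s[i,4]>60]
E
python3 - <<'E'
from h import *
print(status.get_state())
for n in("top","side"):
    c=vision.read_camera(n);cv2.imwrite(f"pics/{n}0.png",c["image"])
    for k in("blue","red"):
        for b in blob(c["image"],k): print(n,k,b)
E
```

```text
{'clock': 0.0, 'joint_pos': array([ 9.71433378e-01,  3.14017791e-01,  4.49362165e-02,  1.30358697e+00,
       -4.10383969e-06,  1.43118351e+00]), 'qvel': array([-2.86866996e-04, -9.45047424e-04,  2.34532909e-03, -5.88481506e-04,
        3.89853570e-05, -4.80530415e-04]), 'tau': array([-2.52114049e-03, -4.80631399e+01,  2.98531365e+01,  1.95416354e-02,
       -2.95587870e-04, -1.23830213e-05]), 'tcp_pos': array([0.25486622, 0.51485919, 0.23838148]), 'orientation': array([-3.36151445e-04,  2.27855777e-01,  9.73694443e-01, -8.73675387e-04]), 'wrist_force': array([-0.19129671,  0.3201068 ,  1.10541916]), 'ft_torque': array([ 0.00388703, -0.02422922,  0.00237985]), 'grip_force': 0.0, 'finger_gap': 0.08553817197111167}
top blue ([36, 201, 70, 42, 1921], [70.8, 221.8], [70.6, 221.7], [[35.29999923706055, 229.3000030517578], [41.79999923706055, 199.8000030517578], [105.9000015258789, 214.10000610351562], [99.30000305175781, 243.5]])
top blue ([221, 226, 21, 26, 446], [230.8, 238.0], [230.9, 237.9], [[219.89999389648438, 227.1999969482422], [238.10000610351562, 224.39999389648438], [241.89999
[... 644 characters left out ...]
001525878906], [277.79998779296875, 63.400001525878906], [268.20001220703125, 104.5]])
side blue ([236, 156, 26, 19, 294], [248.4, 165.3], [248.4, 165.2], [[235.8000030517578, 159.8000030517578], [258.1000061035156, 155.39999389648438], [261.1000061035156, 170.60000610351562], [238.8000030517578, 175.0]])
side red ([274, 250, 15, 22, 168], [281.0, 260.8], [280.7, 260.9], [[272.20001220703125, 252.39999389648438], [279.0, 249.0], [289.20001220703125, 269.3999938964844], [282.3999938964844, 272.79998779296875]])
side red ([338, 376, 13, 44, 115], [343.9, 397.1], [344.0, 397.5], [[337.79998779296875, 376.0], [340.29998779296875, 375.5], [350.20001220703125, 419.0], [347.70001220703125, 419.5]])
```

View pics/top0.png

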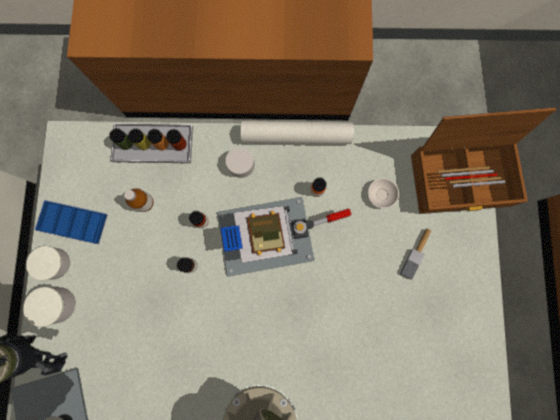

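View pics/side0.png

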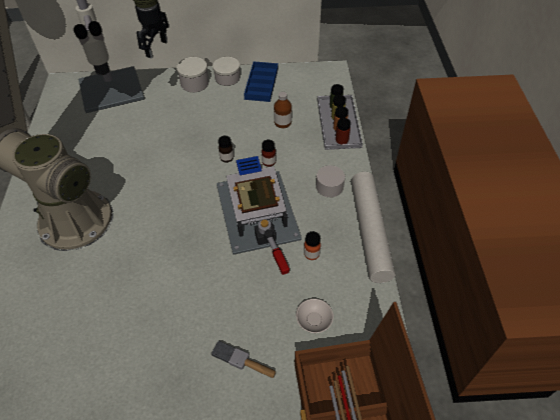

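The top view shows the stand at about (266,236). Its blue tab is on the left at (231,238) and the red grip on the right at (338,215). The orange jar is at (318,186), on the far side of the handle, so the clockwise side (towards the robot) is free.

```bash
python3 - <<'E'
from h import *
t=vision.read_camera("top");s=vision.read_camera("side")
def tri(a,b):
    o1,d1=ray(t,*a);o2,d2=ray(s,*b)
    k=np.linalg.lstsq(np.c_[d1,-d2],o2-o1,rcond=None)[0]
    p,q=o1+d1*k[0],o2+d2*k[1];return ((p+q)/2).round(3),np.linalg.norm(p-q).round(4)
print("tab",tri((230.8,238),(248.4,165.3)))
print("grip",tri((338.3,214.9),(281,260.8)),onz(t,338.3,214.9,.07),onz(s,281,260.8,.068))
print("ends",onz(t,326.5,218.2,.07),onz(t,350,211.4,.07))
g=t["image"];print("bolt~",onz(t,300,228,.065))
for n,u,v in(("jarorange",318,183),("jarL",196,216),("jarL2",184,263)): print(n,onz(t,u,v,.085))
# stand slab corners in top
for u,v in((218,211),(303,198),(312,265),(228,275)): print(onz(t,u,v,.012).round(3))
x0,x1,y0,y1=160,380,150,300
cv2.imwrite("pics/crop.png",cv2.resize(g[y0:y1,x0:x1],None,fx=3.6,fy=3.6,interpolation=cv2.INTER_CUBIC))
E
```

```text
tab (array([0.547, 0.093, 0.104]), np.float64(0.0012))
grip (array([ 0.629, -0.231,  0.061]), np.float64(0.0005)) [ 0.62753541 -0.22977585  0.07      ] [ 0.62837168 -0.23578116  0.068     ]
ends [ 0.61671928 -0.19357782  0.07      ] [ 0.63899671 -0.26576553  0.07      ]
bolt~ [ 0.58579914 -0.11287348  0.065     ]
jarorange [ 0.72341634 -0.16615139  0.085     ]
jarL [0.61485434 0.20379334 0.085     ]
jarL2 [0.47296013 0.23184314 0.085     ]
[0.643 0.15  0.012]
[ 0.69  -0.124  0.012]
[ 0.476 -0.154  0.012]
[0.44  0.11  0.012]
```

View pics/crop.png

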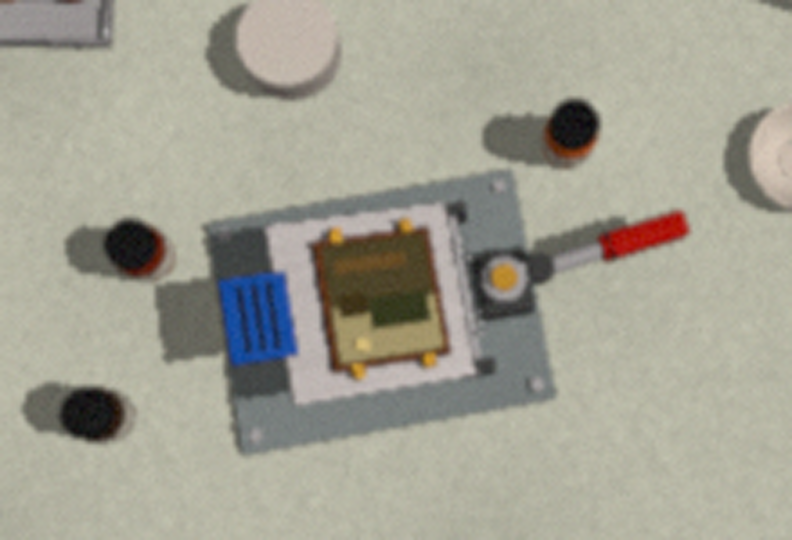

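The crop confirms the layout: the tab is raised about 0.2 rad and the space around it is free. I'll move above the tab with the fingers shut and turned about 0.5 rad.

Request:
apply_moves(claw=0, newtons=30, moves=[0.6,-0.8,0,0,0,0.03,1.4,-2.0,0,0,0,0.07,2.2,-3.2,0,0,0,0.12,3.1,-4.4,0,0,0,0.17,4.0,-5.6,0,0,0,0.22,4.8,-6.8,0,0,0,0.27,5.6,-8.0,0,0,0,0.32,6.5,-9.2,0,0,0,0.37,7.3,-10.4,0,0,0,0.42,8.1,-11.6,0,0,0,0.46,9.0,-12.8,0,0,0,0.5,9.8,-14.0,0,0,0,0.5,10.6,-15.2,0,0,0,0.5,11.2,-16.0,0,0,0,0.5,11.6,-16.5,-0.4,0,0,0.5,11.6,-16.6,-1.2,0,0,0.5,11.6,-16.6,-2,0,0,0.5,11.6,-16.6,-2.4,0,0,0.5,11.6,-16.6,-2.4,0,0,0.5,11.6,-16.6,-2.4,0,0,0.5])

```text
clock: 1.87
tcp_pos: [0.5444, 0.1009, 0.1788]
orientation: [-0.001, -0.021, 1.0, 0.0]
wrist_force: [-0.4, 0.3, 0.2]
finger_gap: 0.0001
grip_force: 0.0
```

```bash
python3 - <<'E'
from h import *
c=vision.read_camera("wrist");cv2.imwrite("pics/w1.png",c["image"])
p=status.get_state()["tcp_pos"];print(p,status.get_state()["finger_gap"])
print("tip vertical down px",[proj(c,[p[0],p[1],z]).round(0).tolist() for z in(p[2]-.008,.105)])
for b in blob(c["image"],"blue"): print(b,onz(c,*b[2],.105))
E
```

```text
[0.54513127 0.1008998  0.17973298] -0.0003139515460425907
tip vertical down px [[278.0, 267.0], [278.0, 225.0]]
([221, 179, 84, 93, 4684], [262.7, 219.5], [263.2, 224.4], [[219.89999389648438, 187.3000030517578], [292.3999938964844, 175.39999389648438], [306.5, 261.6000061035156], [234.0, 273.5]]) [0.54537053 0.08990924 0.105     ]
```

View pics/w1.png

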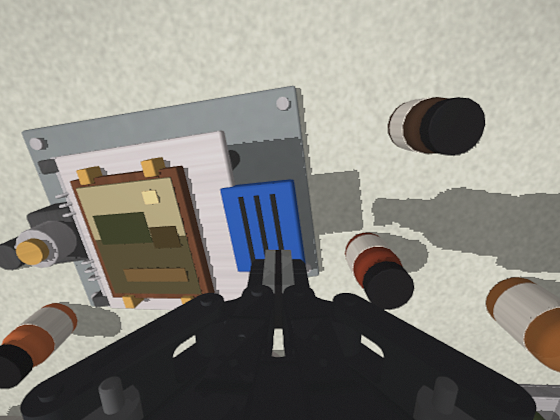

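The wrist view shows the finger tips right above the tab, near (278,225). They are well clear of the painting, whose right edge is near x≈215. Pressing down.

Request:
apply_moves(moves=[0,0,-0.5,0,0,0,0,0,-1,0,0,0,0,0,-1.5,0,0,0,0,0,-1.9,0,0,0,0,0,-2.1,0,0,0,0,0,-2.3,0,0,0,0,0,-2.5,0,0,0,0,0,-2.7,0,0,0,0,0,-2.9,0,0,0,0,0,-3.1,0,0,0,0,0,-3.3,0,0,0,0,0,-3.5,0,0,0,0,0,-3.7,0,0,0,0,0,-3.8,0,0,0,0,0,-3.9,0,0,0,0,0,-3.9,0,0,0])

```text
clock: 3.25
tcp_pos: [0.5469, 0.1016, 0.0836]
orientation: [0.002, -0.021, 1.0, 0.001]
wrist_force: [-0.0, 2.7, 3.6]
finger_gap: -0.0001
grip_force: 1.7
```

Request:
apply_moves(moves=[0,0,-0.1,0,0,0,0,0,-0.2,0,0,0,0,0,-0.25,0,0,0,0,0,-0.3,0,0,0,0,0,-0.3,0,0,0])

```text
clock: 3.67
tcp_pos: [0.5469, 0.1018, 0.078]
orientation: [0.003, -0.021, 1.0, 0.001]
wrist_force: [-4.3, 4.2, 18.0]
finger_gap: 0.0002
grip_force: 8.8
```

Request:
apply_moves(moves=[0,0,-0.05,0,0,0,0,0,-0.08,0,0,0,0,0,-0.08,0,0,0,0,0,-0.08,0,0,0])

```text
clock: 4.0
tcp_pos: [0.547, 0.1018, 0.0779]
orientation: [0.003, -0.021, 1.0, 0.001]
wrist_force: [-8.2, 3.8, 30.9]
finger_gap: 0.0001
grip_force: 15.2
```

The plate is on its stops: the force jumps to 31 N with no further travel. I'll lift and move over to the wrench's far side.

Request:
apply_moves(moves=[0,0,0.4,0,0,0,0,0,1.2,0,0,0,0,0,2.2,0,0,0,0,0,3.2,0,0,0,0,-0.2,4.2,0,0,0,0.3,-1,4.8,0,0,0,0.8,-2.1,4.9,0,0,0,1.2,-3.3,4.9,0,0,0,1.7,-4.5,4.9,0,0,0,2.1,-5.7,4.9,0,0,0,2.6,-6.9,4.9,0,0,0,3.0,-8.1,4.9,0,0,0,3.4,-9.3,4.9,0,0,0,3.9,-10.5,4.9,0,0,0,4.3,-11.6,4.9,0,0,0,4.6,-12.4,4.9,0,0,0,4.7,-12.8,4.9,0,0,0,4.7,-12.9,4.9,0,0,0,4.7,-12.9,4.9,0,0,0])

```text
clock: 5.58
tcp_pos: [0.6625, -0.2223, 0.1947]
orientation: [-0.0, -0.02, 1.0, 0.0]
wrist_force: [0.2, 0.5, 0.5]
finger_gap: 0.0003
grip_force: 0.0
```

```bash
python3 - <<'E'
from h import *
s=vision.read_camera("side");c=vision.read_camera("wrist");cv2.imwrite("pics/w2.png",c["image"])
p=status.get_state()["tcp_pos"];print(p)
print("tip",[proj(c,[p[0],p[1],z]).round(0).tolist() for z in(p[2]-.008,.065)])
for b in blob(c["image"],"red"): print(b[0],b[2],onz(c,*b[2],.07),[onz(c,*q,.07)[:2].round(3).tolist() for q in b[3]])
for b in blob(s["image"],"blue")[1:]: print("tab side",b[1],onz(s,*b[1],.07))
print(proj(s,[.546,.098,.07]))
E
```

```text
[ 0.66236429 -0.22082613  0.19507004]
tip [[278.0, 265.0], [278.0, 203.0]]
[301, 142, 13, 26, 171] [307.5, 154.1] [ 0.61482483 -0.19684909  0.07      ] [[0.605, -0.203], [0.603, -0.197], [0.625, -0.19], [0.627, -0.196]]
[226, 144, 79, 45, 2065] [265.2, 166.8] [ 0.62758923 -0.23385554  0.07      ] [[0.627, -0.271], [0.605, -0.205], [0.628, -0.197], [0.651, -0.264]]
[248.75656037 171.30910791]
```

View pics/w2.png

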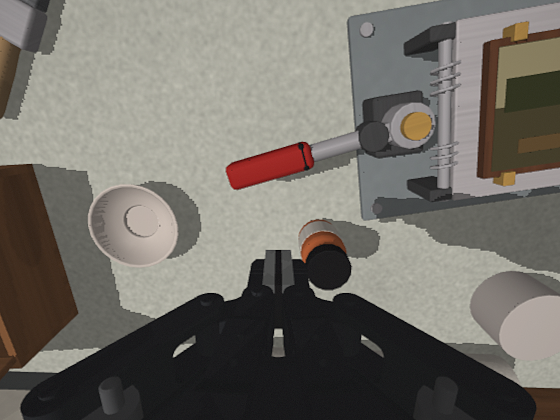

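The grip centre is at about (0.628,-0.234) and points along -71°. The bolt works out at (0.587,-0.116), so the bolt turn is about 0. In the image the grip is at (226–305, 144–190), and the orange jar at (325,250) is clear of the descent point. The tool is 37 mm off the handle line at 125 mm out, so I'll descend aligned with the grip.

Request:
apply_moves(moves=[0,0,-0.3,0,0,0.05,0,0,-0.8,0,0,0.1,0,0,-1.5,0,0,0.2,0,0,-2.2,0,0,0.3,0,0,-2.9,0,0,0.3,0,0,-3.6,0,0,0.3,0,0,-4.3,0,0,0.3,0,0,-4.9,0,0,0.3,0,0,-5.2,0,0,0.3,0,0,-5.4,0,0,0.3,0,0,-5.4,0,0,0.3,0,0,-5.4,0,0,0.3])

```text
clock: 6.68
tcp_pos: [0.663, -0.2217, 0.0607]
orientation: [0.0, -0.17, 0.986, -0.0]
wrist_force: [0.4, -0.6, 0.0]
finger_gap: 0.0002
grip_force: 0.0
```

```bash
python3 - <<'E'
from h import *
p=status.get_state()["tcp_pos"]
B=np.array([.587,-.116])
for d in np.arange(0,46,5):
    th=np.radians(-71-d);h=np.array([np.cos(th),np.sin(th)]);n=np.array([-h[1],h[0]])
    q=B+.125*h+.024*n; print(d,((q-p[:2])/.025).round(2),round(-np.radians(d),2))
c=vision.read_camera("side")["image"];
cv2.imwrite("pics/s2.png",cv2.resize(c[130:300,180:360],None,fx=3.2,fy=3.2))
E
```

```text
0 [-0.51 -0.19] -0.0
5 [-0.9  -0.39] -0.09
10 [-1.31 -0.56] -0.17
15 [-1.74 -0.69] -0.26
20 [-2.17 -0.79] -0.35
25 [-2.61 -0.84] -0.44
30 [-3.05 -0.86] -0.52
35 [-3.5  -0.84] -0.61
40 [-3.94 -0.78] -0.7
45 [-4.37 -0.69] -0.79
```

View pics/s2.png

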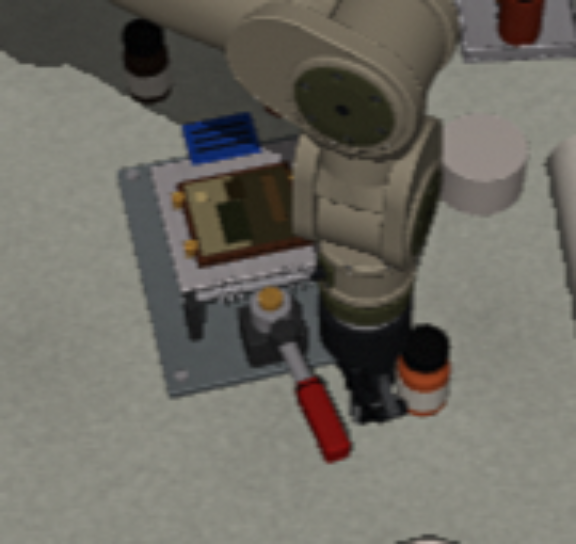

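The side crop shows the plate lying flat with the tab at (222,138). The fingers stand beside the red grip at (325,420), on its far side and clear of the orange jar. Now pushing along the arc.

Request:
apply_moves(moves=[-0.2,-0.1,0,0,0,0,-0.5,-0.2,0,0,0,0,-0.7,-0.3,0,0,0,-0.04,-0.9,-0.4,0,0,0,-0.09,-1.1,-0.48,0,0,0,-0.13,-1.3,-0.56,0,0,0,-0.17,-1.5,-0.63,0,0,0,-0.22,-1.7,-0.69,0,0,0,-0.26,-1.95,-0.74,0,0,0,-0.3,-2.15,-0.79,0,0,0,-0.35,-2.4,-0.82,0,0,0,-0.4,-2.6,-0.84,0,0,0,-0.44,-2.6,-0.84,0,0,0,-0.44])

```text
clock: 7.82
tcp_pos: [0.5994, -0.2437, 0.0612]
orientation: [0.003, 0.051, 0.999, 0.0]
wrist_force: [6.2, 1.0, -1.7]
finger_gap: -0.0
grip_force: 2.9
```

```bash
cat > m.py <<'E'
from h import *
# grip direction from both cameras; red blobs near stand
for n in("top","wrist"):
    c=vision.read_camera(n)
    for b in blob(c["image"],"red"):
        q=np.array([onz(c,*x,.07)[:2] for x in b[3]]);ctr=q.mean(0)
        if np.linalg.norm(ctr-[.59,-.116])>.25 or b[0][4]<60: continue
        e=max((q[1]-q[0],q[2]-q[1]),key=np.linalg.norm);e=e*np.sign(-e[1])
        r=ctr-[.587,-.116]
        print(n,ctr.round(3),"axis",np.degrees(np.arctan2(e[1],e[0])).round(1),"from bolt",np.degrees(np.arctan2(r[1],r[0])).round(1),np.linalg.norm(r).round(3),"len",np.linalg.norm(e).round(3),b[0])
    if n=="wrist": cv2.imwrite("pics/wl.png",c["image"])
s=status.get_state();print(s["tcp_pos"],s["wrist_force"])
E
python3 m.py
```

```text
wrist [ 0.575 -0.24 ] axis -93.9 from bolt -95.3 0.124 len 0.07 [204, 206, 155, 59, 7705]
wrist [ 0.579 -0.2  ] axis -176.6 from bolt -95.7 0.084 len 0.026 [357, 209, 18, 52, 486]
[ 0.59932495 -0.24366209  0.06106294] [ 5.09253351  1.65686338 -2.39486763]
```

The handle is still straight, with the bolt turned about 0.42. Continuing.

Request:
apply_moves(moves=[-0.2,-0.01,0,0,0,-0.04,-0.4,-0.02,0,0,0,-0.09,-0.6,-0.02,0,0,0,-0.14,-0.8,0,0,0,0,-0.19,-1.0,0.01,0,0,0,-0.24,-1.0,0.01,0,0,0,-0.24,-1.0,0.01,0,0,0,-0.24])

```text
clock: 8.5
tcp_pos: [0.5747, -0.2443, 0.0612]
orientation: [0.003, 0.169, 0.986, -0.0]
wrist_force: [5.9, -0.7, -2.4]
finger_gap: -0.0002
grip_force: 3.1
```

```bash
python3 m.py
```

```text
wrist [ 0.552 -0.235] axis -107.2 from bolt -106.2 0.124 len 0.069 [204, 205, 154, 60, 7301]
wrist [ 0.564 -0.197] axis -8.5 from bolt -105.9 0.084 len 0.027 [355, 206, 19, 54, 481]
[ 0.57474255 -0.24428626  0.06118778] [ 5.56348566 -2.06532885 -2.86752916]
```

View pics/wl.png

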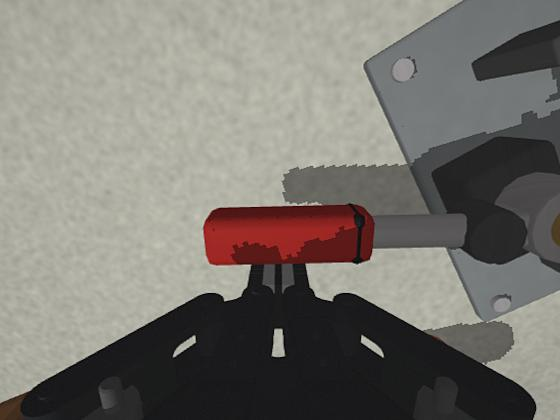

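The grip now points along -107° and the pivot is starting to kink, by roughly 0.15. I'll push about 10 mm more and check.

Request:
apply_moves(moves=[-0.13,0.04,0,0,0,-0.04,-0.25,0.08,0,0,0,-0.08,-0.38,0.13,0,0,0,-0.12,-0.38,0.13,0,0,0,-0.12,-0.38,0.13,0,0,0,-0.12])

```text
clock: 9.02
tcp_pos: [0.5655, -0.2431, 0.0615]
orientation: [0.004, 0.229, 0.974, -0.002]
wrist_force: [6.4, -5.7, -4.7]
finger_gap: 0.0004
grip_force: 3.9
```

```bash
python3 m.py
```

```text
wrist [ 0.544 -0.232] axis -112.5 from bolt -110.3 0.124 len 0.069 [202, 203, 154, 63, 7892]
wrist [ 0.559 -0.195] axis -13.4 from bolt -109.6 0.084 len 0.029 [352, 202, 21, 57, 511]
[ 0.56555889 -0.2431074   0.06149134] [ 5.45286284 -6.42529352 -3.10361645]
```

The axis turns faster than the radius, so the joint is kinking, now by about 0.24. I'll stop here, back off and lift.

Request:
apply_moves(moves=[0.2,-0.08,0,0,0,0,0.5,-0.2,0,0,0,0,0.9,-0.36,0,0,0,0,1.0,-0.4,0.2,0,0,0,1.0,-0.4,1,0,0,0,1.0,-0.4,2,0,0,0,1.0,-0.4,3,0,0,0,1,-0.6,4,0,0,0,1,-1.0,5,0,0,0,1,-1.6,5.5,0,0,0,1,-2.2,5.5,0,0,0,1,-2.4,5.5,0,0,0,1,-2.4,5.5,0,0,0])

```text
clock: 10.2
tcp_pos: [0.5874, -0.3009, 0.1958]
orientation: [-0.001, 0.229, 0.973, 0.0]
wrist_force: [-0.8, -1.0, -0.2]
finger_gap: -0.0003
grip_force: 0.0
```

```bash
python3 m.py
```

```text
top [ 0.546 -0.229] axis -112.8 from bolt -109.9 0.12 len 0.073 [326, 234, 25, 15, 163]
wrist [ 0.561 -0.195] axis -20.7 from bolt -108.4 0.083 len 0.022 [370, 113, 7, 28, 147]
wrist [ 0.545 -0.231] axis -113.4 from bolt -110.0 0.123 len 0.07 [286, 114, 83, 31, 2249]
[ 0.58713818 -0.29913672  0.19521163] [ 0.23645532 -0.23893678  0.67966409]
```

View pics/wl.png

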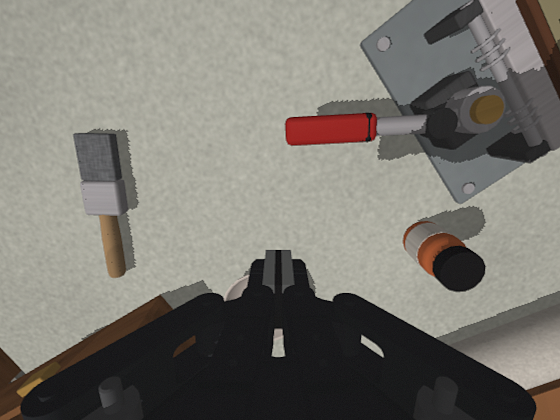

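The picture shows the kink clearly: the head runs from the bolt (487,108) to the pivot (442,124), and the grip then runs nearly level to (286,131). The handle is free, so I'll check the plate and hand in.

```bash
python3 - <<'E'
from h import *
c=vision.read_camera("side")
b=[b[1] for b in blob(c["image"],"blue") if b[1][1]>130];t=vision.read_camera("top")
a=[b[1] for b in blob(t["image"],"blue") if b[1][0]>150]
print(a,b)
if a and b:
    o1,d1=ray(t,*a[0]);o2,d2=ray(c,*b[0]);k=np.linalg.lstsq(np.c_[d1,-d2],o2-o1,rcond=None)[0];z=(o1+d1*k[0]);print(z)
    if z[2]<.08: print(job.hand_in())
E
```

```text
[[230.8, 239.7]] []
```

The arm blocks the side camera's view of the tab here. An earlier side view had it level, at row ≈173 against about 171 predicted for level, and nothing has touched it since.

```bash
python3 -c "
from workcell import job;print(job.hand_in())"
```

```text
the job is handed in; nothing more can be done
None
```

The job is handed in, but the hand-in reported no verdict: the plate was pressed onto its stops, and the wrench clicked (kink about 0.25 rad, bolt about 0.5 rad) and was released; the arm hid the tab from the final side-camera check, so "level" rests on the press and an earlier view.

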